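# Card terminal back on charge

### The job

The paper roll of the card terminal has just been changed. Press its paper hatch fully shut and push the terminal, hatch end first, along the counter into its charging dock until it sits straight and fully home against the back stop; only touch and push it gently, without gripping it, picking it up or tipping it, and leave everything else on the counter where it is.

Things in the scene. Friction and masses are not known exactly. Their poses are not given: they have to be found in the camera images.
- card_terminal: Card terminal with keypad, loose on the counter, keys up: 188 mm long (its x), 70 mm wide, 32 mm high at the key end, 46 mm at the hatch end. Origin: centre of its underside. +x points to the hatch end, which goes into the dock; -x (key end) faces the robot. About 0.4 kg; slides when pushed with 2 to 4 N. Its sides and ends are straight and upright from 2 to 30 mm above the counter.
- card_terminal_paper_hatch (a joint): Paper hatch, a flap 62 mm wide and 46 mm long on top of the terminal's hatch end. Hinge across the far end (terminal x = 92 mm, z = 41 mm); free edge nearer the keys (terminal x = 46 mm, top at z = 46 mm when shut). Value in rad: 0 shut, up to 1.4 upright; starts part open and stays where it is left. Closes under less than 2 N from above.
- dock: Charging dock, fixed to the counter: 40 mm high housing and two smooth 26 mm high arms round a 75 mm wide bay, open toward the robot, no floor. +x points in. Origin: on the counter, mid-bay, exactly where the terminal's origin lies when home; back stop at x = +94 mm, arms to +9 mm, flared mouth to -20 mm (95 mm wide). A sprung contact stands 5 mm proud of the stop, yields to 0.6 N and stays pressed.
- stamp: Bystander: wooden hand stamp, 26x44 mm foot, 72 mm tall, standing right of the dock. Origin under its centre. Leave alone.
- desk_bell: Bystander: counter bell, 70 mm across, 54 mm tall, right of the dock. Origin under its centre. Leave alone.
- coin_roll: Bystander: paper coin roll, 22 mm thick, 64 mm long, lying right of the dock. Origin under its centre. Leave alone.
- marker: Bystander: marker pen, 135 mm long, 16 mm thick, lying left of the dock. Origin under its centre. Leave alone.
- shop_keys: Bystander: bunch of keys, about 104x115x8 mm, at the front left. Origin under its centre. Leave alone.

How it is judged:
At the end, for the whole second after the job is handed in: The hatch is shut (under 0.06 rad); the terminal lies flat in the dock within 3 mm of touching the back stop and 5 mm of mid-bay, straight to within 0.07 rad and at rest (value of joint card_terminal_paper_hatch below 0.06 rad and x of card_terminal in the frame of dock between -0.003 and 0.003 m and y of card_terminal in the frame of dock between -0.005 and 0.005 m and angle between the x axis of card_terminal and the x axis of dock, either way round below 0.07 rad and angle between card_terminal's own z axis and vertical below 0.05 rad and height (world z) of card_terminal below 0.006 m and linear speed of card_terminal below 0.01 m/s).
It fails at once if the terminal is picked up or tipped instead of being slid along the counter (height (world z) of card_terminal above 0.012 m or angle between card_terminal's own z axis and vertical above 0.15 rad).
It fails at once if the terminal is pressed, pinched or shoved with more than 35 N (contact force between the fingers and card_terminal above 35 N).
It fails at once if a bystander is moved by more than 20 mm (distance of any of stamp, desk_bell, coin_roll, marker, shop_keys from where it was at the start of the episode above 0.02 m).
It also fails if it takes over 72 s, if anything falls off the work surface, if the arm or the gripper's body presses on something with over 40 N, if the wrist force passes 120 N, or if a joint passes its speed limit or range.

### The arm

A 6-joint arm with a two-finger parallel gripper is mounted at the origin on a cart in front of the work surface, level with it; the furniture and walls round the work are solid. World frame = base frame: x ahead of the robot, y to its left, z up, the work surface at z = 0. Lengths are in m, angles in rad, forces in N, time in s.
With the tool pointing down it reaches from about 0.35 to 0.85 m from the base axis. Payload 8.1 kg.
Tool frame: the origin (TCP) lies on the centre line of the jaws, within the pads' length; the fingertips stand robot.finger_overhang ahead of it and the grasp point (between the pads) lies 5 mm behind it (robot.finger_overhang is the distance from the TCP to the fingertips, in m); z points along the fingers, y is the direction in which the jaws open and shut (so a half turn about z gives the same grasp; the last joint's range is limited). The gripper opens to 93 mm and grips with 3 to 60 N. Pads are 15 mm wide; open, the fingers measure 128 mm over their backs; the gripper's body (75 mm by 188 mm) begins 65 mm behind the grasp point.
Start: joints at [1.192, 0.13, 1.488, -0, 1.523, -0.085], TCP at [0.174, 0.574, 0.233] pointing down, gripper open.
Joint ranges: [-2.96, 2.96], [-0.89, 2.26], [0.02, 2.5], [-1.34, 4.48], [0, 2.73], [-2.66, 2.66]. Speed limits (rad/s): [2.39, 2.39, 2.79, 3.14, 3.14, 3.14].

### API

Orientations are given as a rotation vector (axis times angle).
In Python, from plant import robot gives the robot as it stands. The module is installed in compiled form; this text tells all that it offers.
- The arm moves only by the tool carry_out, never from a script. Its argument "commands" is a list that holds one entry, the list of rows, each a list of 4 numbers: the shift along the tool's x, y, z in cm, then the turn about the tool's z in degrees. In form: [[[tx, ty, tz, roll], ...]]. A call has 1 to 20 rows; each row shifts and turns the commanded pose from where the row before left it, along the tool's axes as they then stand; what a row does not reach is not made up. A row lasts 1/12 s, in which the tool goes at most 41.7 mm and 7.16 degrees, less where a joint would pass 70% of its speed; a pose out of reach is approached as far as the arm can. A call is refused whole if a number of a shift passes 4.17 or a number of a turn 7.16, either way. A call with a gripper value outside its range is refused whole. "claw" is the finger opening in cm, from 0 to 9.3, set as the call begins (left out, the last holds). The fingers move at their own pace and stop on an object; "grip_force" is the grip in N (left out, the last holds). Time passes only in rows, so rows that do not move let the fingers close. It gives the time, the measured TCP pose, the force and the opening at its end, in the units of the state.
- robot.read_state(): the state, without advancing time (a new reading comes with each control period).
- robot.read_camera(name): name is "scene" or "top" or "wrist"; returns the picture (480x640x3 uint8, red, green, blue); there is no depth.
- robot.camera_params(name): a dict with "mtx" (3x3 intrinsics, pixels), "dist_coeffs" ([k1, k2, p1, p2, k3] as OpenCV has them; the pictures are not rectified), "R" (3x3) and "t" (3): a world point X has camera coordinates R X + t. Camera axes: x right, y down, z forward; pixel columns grow to the right and rows downward; lengths in m; the calibration is good to about 2 mm. A picture is of the moment at which its call begins: read the wrist's pose just before it. camera_params takes no time and is no camera call; for the wrist camera it gives the pose at the moment of the call.
- robot.close_job(): hands the job in, once; it reports no verdict.
The state is a dict: "t": time; "q": joint angles; "dq": joint speeds; "joint_torque": joint torques, N m; "tool_pos": TCP position; "orientation": TCP orientation; "force": force on the tool from outside, world axes, zero at the start; "wrist_torque": the same for the moment, N m; "opening": finger opening in m.
Only numpy, scipy, OpenCV 4.12 (cv2) and the standard library are available. Lean on these libraries where they do the work, as an engineer would, in place of code of your own. Each camera call takes 0.05 s, during which the arm holds its last target.

## Working session

There is one attempt and no reset: what is moved stays moved. The work goes in short steps, Python scripts to look and compute and a tool call to move; the robot and the scene stay as the last step left them, time stands still between calls to the robot, and variables do not carry over. Pictures are saved under pics/ and viewed, and the job is handed in when it is done.

Besides the shell and the picture viewer there is one more tool, called by a JSON object that holds its "api" and its "payload". carry_out: Moves the arm, as the interface text tells. Its arguments: {"type":"object","properties":{"commands":{"type":"array","items":{"type":"array","items":{"type":"array","items":{"type":"number"}}}},"claw":{"type":"number"},"grip_force":{"type":"number"}},"required":["commands"]}

```bash
mkdir -p pics; python3 - <<'E'
from plant import robot
import cv2
s=robot.read_state();print(s); print(robot.finger_overhang)
for n in("scene","top","wrist"):
    p=robot.camera_params(n);print(n,p)
    cv2.imwrite(f"pics/{n}0.png",robot.read_camera(n)[:,:,::-1])
E
```

```text
{'t': 0.0, 'q': array([ 1.19161480e+00,  1.31157197e-01,  1.48928903e+00, -7.78599275e-06,
        1.52301279e+00, -8.54000236e-02]), 'dq': array([ 0.00172545, -0.00052892, -0.00119977,  0.00068457, -0.00100745,
        0.00118866]), 'joint_torque': array([-1.18313073e-03, -5.59842896e+01, -4.91753948e+01,  7.67465495e-02,
        3.53987364e-02, -1.27363633e-04]), 'tool_pos': array([0.17351915, 0.57378094, 0.23158446]), 'orientation': array([-4.59750617e-01, -3.10734192e+00,  2.85535820e-03]), 'force': array([ 0.09246434,  0.23290884, -0.68059809]), 'wrist_torque': array([-0.04451926,  0.04650561,  0.04170232]), 'opening': 0.0928353404967891}
0.014
scene {'mtx': array([[585.92915383,   0.        , 316.24900604],
       [  0.        , 585.92915383, 230.4552995 ],
       [  0.        ,   0.        ,   1.        ]]), 'dist_coeffs': array([-0.12134892,  0.        ,  0.        ,  0.        ,  0.        ]), 'R': array([[ 0.54146875,  0.84067539,  0.00874476],
       [ 0.64229188, -0.4069361 , -0.6495107 ],
       [-0.5424691 ,  0.35730644, -0.76030217]]), 't': array([-0.48261977, -0.31428
[... 233 characters left out ...]
,  0.        ,  0.        ,  0.        ]), 'R': array([[ 0.02943819, -0.99952717,  0.00887808],
       [-0.99092339, -0.03034799, -0.13095736],
       [ 0.13116487, -0.00494235, -0.99134825]]), 't': array([0.12478803, 0.64582169, 1.23465596])}
wrist {'mtx': array([[406.64875373,   0.        , 322.41551493],
       [  0.        , 406.64875373, 243.51641366],
       [  0.        ,   0.        ,   1.        ]]), 'dist_coeffs': array([0.02641047, 0.        , 0.        , 0.        , 0.        ]), 'R': array([[ 0.28876551,  0.95739607, -0.00269211],
       [ 0.91908356, -0.27642014,  0.28085107],
       [ 0.26814155, -0.08357438, -0.95974759]]), 't': array([-0.59952234, -0.03328735,  0.39151117])}
```

View pics/top0.png

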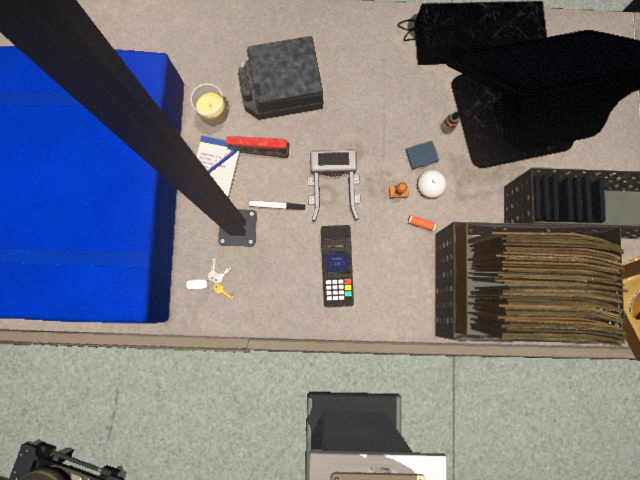

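View pics/scene0.png

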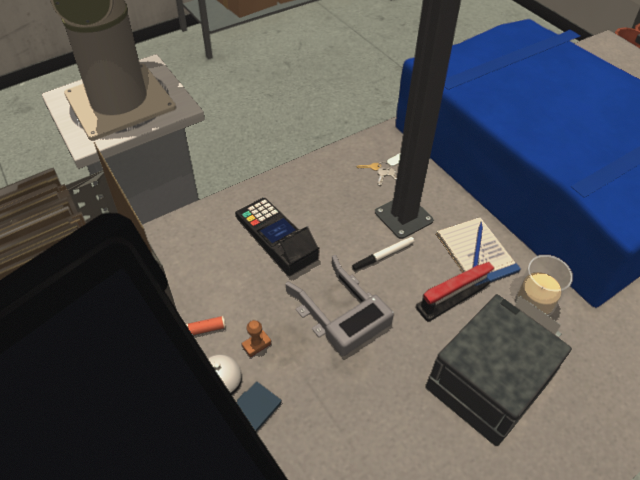

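View pics/wrist0.png

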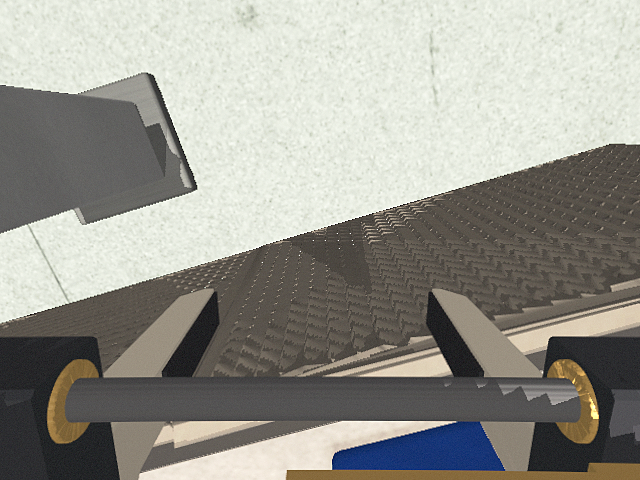

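The top view shows the terminal at about (338,266), the dock bay at (335,190), a tall pole with its base at (237,228), and keys at (217,282). The arm starts at the left side. I'll enlarge to measure.

```bash
python3 - <<'E'
import cv2
a=cv2.imread("pics/top0.png")[135:315,290:380]
cv2.imwrite("pics/topc.png",cv2.resize(a[90:],None,fx=8,fy=6.6667,interpolation=cv2.INTER_CUBIC))
cv2.imwrite("pics/topd.png",cv2.resize(a[:90],None,fx=8,fy=6.6667,interpolation=cv2.INTER_CUBIC))
b=cv2.imread("pics/scene0.png")[180:360,225:405]
cv2.imwrite("pics/scenec.png",cv2.resize(b,(600,600),interpolation=cv2.INTER_CUBIC))
E
cat >h.py <<'E'
from plant import robot
import cv2,numpy as np
def px2w(n,uv,z):
    p=robot.camera_params(n)
    u=cv2.undistortPoints(np.array(uv,float).reshape(-1,1,2),p["mtx"],p["dist_coeffs"]).reshape(-1,2)
    d=np.c_[u,np.ones(len(u))]@p["R"]; c=-p["R"].T@p["t"]
    z=np.broadcast_to(z,len(u))
    return c+d*((z-c[2])/d[:,2])[:,None]
def w2px(n,X):
    p=robot.camera_params(n)
    return cv2.projectPoints(np.array(X,float).reshape(-1,3),cv2.Rodrigues(p["R"])[0],p["t"],p["mtx"],p["dist_coeffs"])[0].reshape(-1,2)
E
```

```text
(no output)
```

View pics/topc.png

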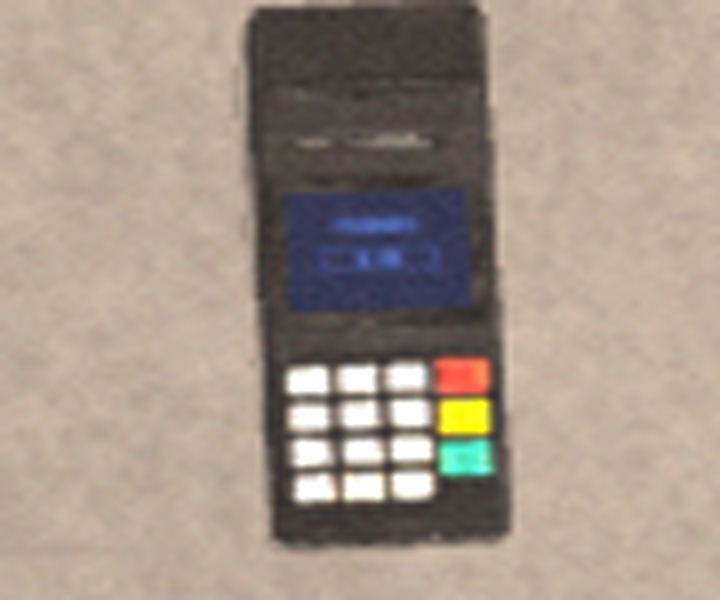

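View pics/topd.png

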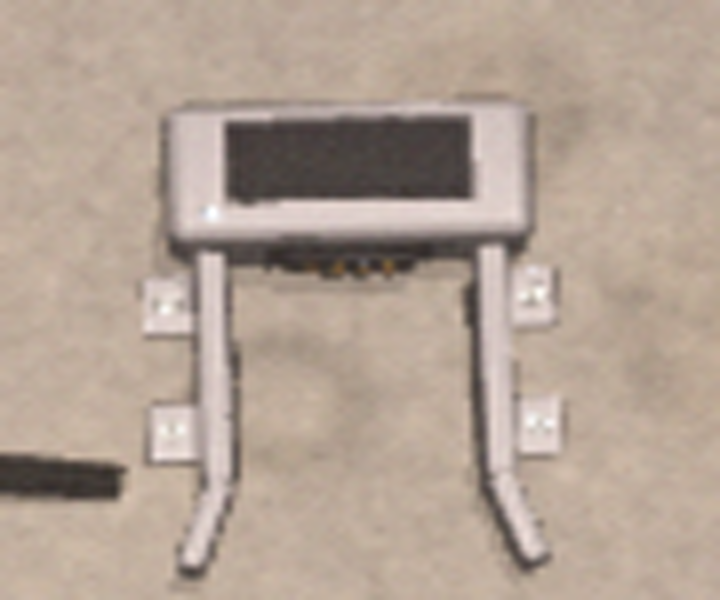

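View pics/scenec.png

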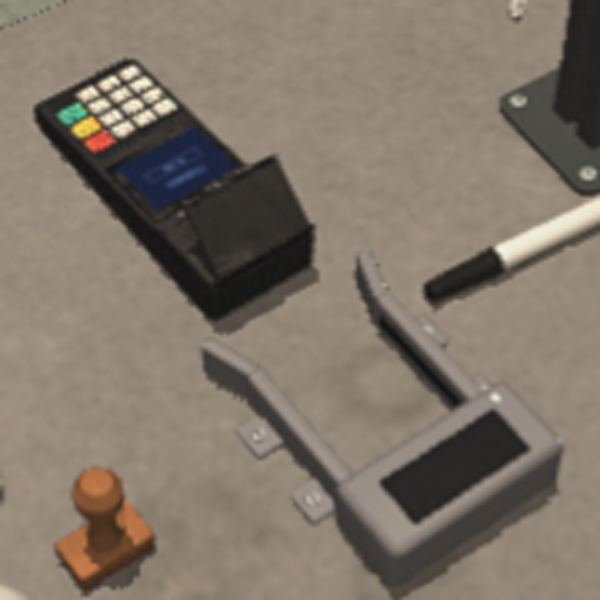

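```bash
python3 - <<'E'
from h import *
np.set_printoptions(precision=4,suppress=True)
def im(pts,v0): return [(290+(x+.5)/8-.5, v0+(y+.5)/6.6667-.5) for x,y in pts]
T=px2w("top",im([(275,542),(508,535),(250,8),(482,5)],225),[.031,.031,.041,.041]);print("term",T)
k=(T[0]+T[1])/2;f=(T[2]+T[3])/2;d=f-k;print(k,f,np.linalg.norm(d[:2]),np.degrees(np.arctan2(d[1],d[0])),np.linalg.norm(T[0]-T[1]))
D=px2w("top",im([(172,243),(528,243),(168,108),(530,104)],135),.04);print("house",D,np.linalg.norm(D[0]-D[1]))
A=px2w("top",im([(225,252),(233,475),(475,250),(488,475),(203,572),(522,565)],135),.026);print("arms",A)
for a,b in((0,1),(2,3)):
  d=A[a]-A[b];print(np.degrees(np.arctan2(d[1],d[0])))
d=D[0]-D[1];print(np.degrees(np.arctan2(-d[0],d[1])))
print("stop contacts",px2w("top",im([(270,275),(410,275)],135),.015))
print("pole",px2w("top",[(218,210),(257,210),(218,246),(257,246)],0.005))
# scene cross check
def sc(p): return [(225+(x+.5)*.3-.5,180+(y+.5)*.3-.5) for x,y in p]
print("scene term key corners z.031",px2w("scene",sc([(35,108),(128,60)]),.031))
print("scene far bottom",px2w("scene",sc([(218,318),(313,262)]),.002))
print("scene house front top corners",px2w("scene",sc([(340,490),(500,385)]),.04))
print("scene flares",px2w("scene",sc([(205,345),(362,253)]),.026))
print("scene hatch free corners (ztry)",px2w("scene",sc([(180,212),(275,157)]),.065),px2w("scene",sc([(180,212),(275,157)]),.075))
E
```

```text
term [[0.4899 0.1339 0.031 ]
 [0.4943 0.0661 0.031 ]
 [0.6768 0.1468 0.041 ]
 [0.68   0.0785 0.041 ]]
[0.4921 0.1    0.031 ] [0.6784 0.1126 0.041 ] 0.18675288201618706 3.8875500241436707 0.06794638422756734
house [[0.8087 0.174  0.04  ]
 [0.8121 0.0676 0.04  ]
 [0.8586 0.1768 0.04  ]
 [0.8636 0.0681 0.04  ]] 0.10641166738439414
arms [[0.8095 0.1581 0.026 ]
 [0.7274 0.1532 0.026 ]
 [0.8127 0.0827 0.026 ]
 [0.7298 0.0769 0.026 ]
 [0.6918 0.1611 0.026 ]
 [0.6973 0.066  0.026 ]]
3.4105906457489974
3.973241828905099
1.8354141480118193
stop contacts [[0.8042 0.1442 0.015 ]
 [0.8056 0.1017 0.015 ]]
pole [[0.7137 0.3976 0.005 ]
 [0.7166 0.3028 0.005 ]
 [0.6257 0.3928 0.005 ]
 [0.6286 0.2988 0.005 ]]
scene term key corners z.031 [[0.5045 0.0621 0.031 ]
 [0.4999 0.1266 0.031 ]]
scene far bottom [[0.6718 0.0844 0.002 ]
 [0.6671 0.1495 0.002 ]]
scene house front top corners [[0.8177 0.0673 0.04  ]
 [0.8099 0.1707 0.04  ]]
scene flares [[0.6985 0.0609 0.026 ]
 [0.6917 0.1653 0.026 ]]
scene hatch free corners (ztry) [[0.6416 0.0809 0.065 ]
 [0.6359 0.1442 0.065 ]] [[0.6489 0.0771 0.075 ]
 [0.6433 0.1396 0.075 ]]
```

{"api": "carry_out", "payload": {"commands": [[[0, 0, 0, -5.1], [0, 0, 0, -5.1], [0, 0, 0, -5.1], [0, 0, 0, -5.1], [-1.24, -2.73, 0, 0], [-1.24, -2.73, 0, 0], [-1.24, -2.73, 0, 0], [-1.24, -2.73, 0, 0], [-1.24, -2.73, 0, 0], [-1.24, -2.73, 0, 0], [-1.24, -2.73, 0, 0], [-1.24, -2.73, 0, 0], [-1.24, -2.73, 0, 0], [-1.24, -2.73, 0, 0], [-1.24, -2.73, 0, 0], [-1.24, -2.73, 0, 0], [-1.24, -2.73, 0, 0], [-1.24, -2.73, 0, 0], [-1.24, -2.73, 0, 0], [-1.24, -2.73, 0, 0]]], "claw": 0, "grip_force": 5}}

```text
t: 1.82
tool_pos: [0.3992, 0.1492, 0.2325]
orientation: [-0.098, 3.14, 0.0]
force: [0.8, 0.1, 0.1]
opening: 0.0006
```

```bash
python3 - <<'E'
from h import *
np.set_printoptions(precision=4,suppress=True)
i=robot.read_camera("wrist")
cv2.imwrite("pics/wrist1.png",i[:,:,::-1])
p=robot.camera_params("wrist");print(robot.read_state()["tool_pos"],repr(p["R"]),p["t"],-p["R"].T@p["t"])
E
```

```text
[0.4012 0.1454 0.2325] array([[-0.0611,  0.9981, -0.0038],
       [ 0.9577,  0.0597,  0.2817],
       [ 0.2814,  0.0135, -0.9595]]) [-0.1204 -0.4259  0.2759] [0.3229 0.1418 0.3842]
```

View pics/wrist1.png

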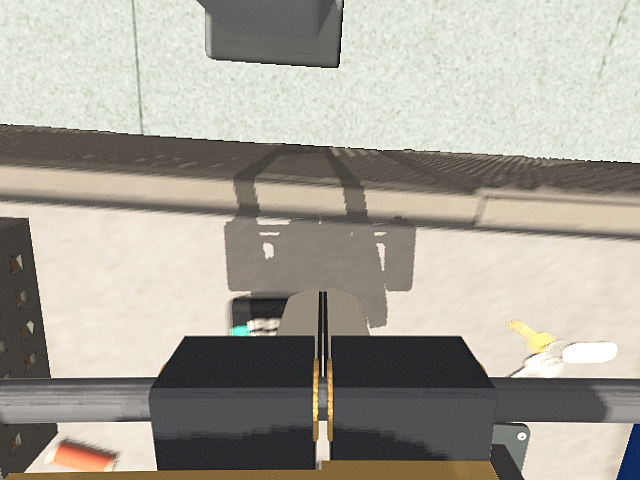

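{"api": "carry_out", "payload": {"commands": [[[-1.98, -0.42, 0, 0], [-1.98, -0.42, 0, 0], [-1.98, -0.42, 0, 0], [-1.98, -0.42, 0, 0], [-1.98, -0.42, 0, 0], [-1.98, -0.42, 0, 0], [-1.98, -0.42, 1.5, 0], [-1.98, -0.42, 1.5, 0], [-1.98, -0.42, 1.5, 0], [-1.98, -0.42, 1.5, 0], [-1.98, -0.42, 1.5, 0], [-1.98, -0.42, 1.5, 0], [0, 0, 1.0, 0], [0, 0, 0, 0], [0, 0, 0, 0]]]}}

```text
t: 3.12
tool_pos: [0.6379, 0.1154, 0.1315]
orientation: [0.098, -3.137, 0.0]
force: [-1.1, 0.1, 0.5]
opening: 0.0006
```

```bash
python3 - <<'E'
from h import *
np.set_printoptions(precision=4,suppress=True)
b=robot.read_camera("scene")[150:330,215:395,::-1]
cv2.imwrite("pics/scene2.png",cv2.resize(b,(600,600),interpolation=cv2.INTER_CUBIC))
s=robot.read_state();print(s["tool_pos"],s["force"],s["q"])
E
```

```text
[0.6385 0.1155 0.1329] [ 0.3164 -0.4436  0.12  ] [ 0.0999  0.3237  1.4497  0.0001  1.3688 -1.5334]
```

View pics/scene2.png

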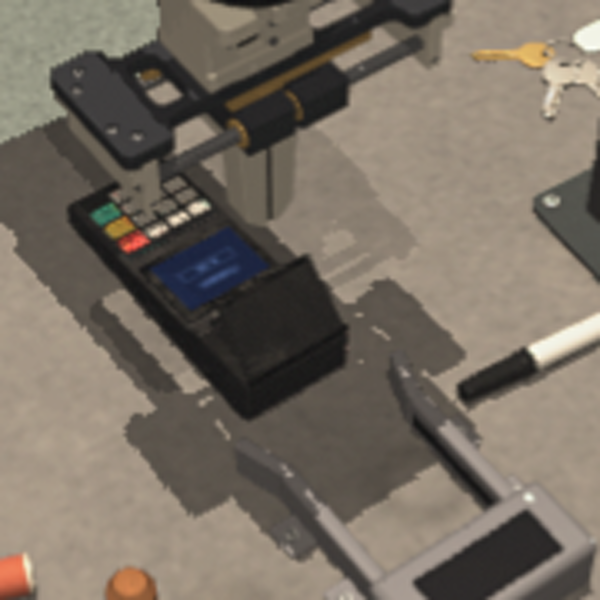

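{"api": "carry_out", "payload": {"commands": [[[-0.2, -0.6, 0, 0], [0, 0, 1.0, 0], [0, 0, 1.0, 0], [0, 0, 1.0, 0], [0, 0, 0.5, 0], [0, 0, 0.5, 0], [0, 0, 0.3, 0], [0, 0, 0.3, 0], [0, 0, 0.3, 0], [0, 0, 0.3, 0], [0, 0, 0.3, 0], [0, 0, 0.3, 0], [0, 0, 0.2, 0], [0, 0, 0.2, 0], [0, 0, 0.2, 0], [0, 0, 0, 0], [0, 0, 0, 0]]]}}

```text
t: 4.58
tool_pos: [0.6416, 0.1093, 0.0684]
orientation: [0.098, -3.14, 0.0]
force: [0.0, -0.2, -0.1]
opening: 0.0007
```

```bash
python3 - <<'E'
from h import *
np.set_printoptions(precision=4,suppress=True)
b=robot.read_camera("scene")[150:330,215:395,::-1]
cv2.imwrite("pics/scene3.png",cv2.resize(b,(600,600),interpolation=cv2.INTER_CUBIC))
s=robot.read_state();print(s["tool_pos"],s["force"])
E
```

```text
[0.6416 0.1093 0.0686] [-0.3038 -0.7752 -0.1724]
```

View pics/scene3.png

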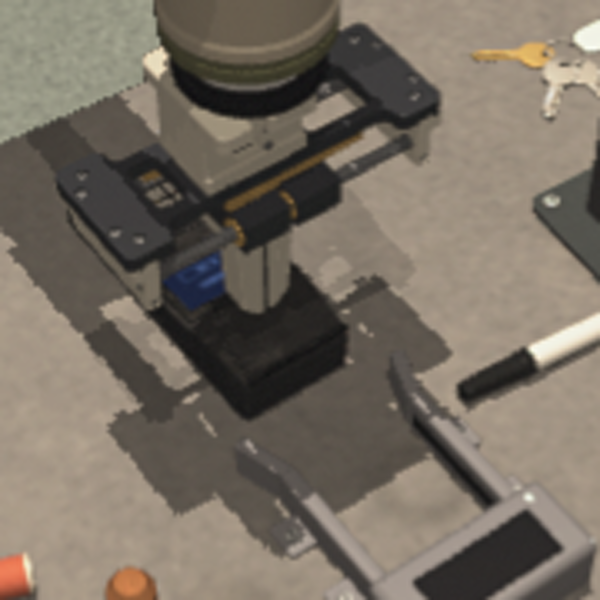

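The flap is folding down under the fingertips at (262,305) and is still slightly open. I'll keep pressing.

{"api": "carry_out", "payload": {"commands": [[[0, 0, 0.2, 0], [0, 0, 0.2, 0], [0, 0, 0.2, 0], [0, 0, 0.1, 0], [0, 0, 0.1, 0], [0, 0, 0, 0], [0, 0, 0, 0]]]}}

```text
t: 5.22
tool_pos: [0.6415, 0.1093, 0.0605]
orientation: [0.098, -3.14, 0.0]
force: [0.2, 0.2, 0.8]
opening: 0.0005
```

{"api": "carry_out", "payload": {"commands": [[[0, 0, 0.1, 0], [0, 0, 0, 0], [0, 0, 0, 0]]]}}

```text
t: 5.47
tool_pos: [0.6416, 0.1093, 0.0596]
orientation: [-0.098, 3.14, -0.0]
force: [-0.0, -1.1, 0.7]
opening: 0.0006
```

{"api": "carry_out", "payload": {"commands": [[[0, 0, 0.1, 0], [0, 0, 0, 0], [0, 0, 0, 0]]]}}

```text
t: 5.72
tool_pos: [0.6415, 0.1093, 0.0586]
orientation: [0.098, -3.14, 0.0]
force: [0.2, 0.3, -0.6]
opening: 0.0003
```

{"api": "carry_out", "payload": {"commands": [[[0, 0, 0.1, 0], [0, 0, 0, 0], [0, 0, 0, 0]]]}}

```text
t: 5.97
tool_pos: [0.6417, 0.1093, 0.058]
orientation: [-0.098, 3.14, -0.0]
force: [-1.6, -0.0, 4.2]
opening: 0.0005
```

{"api": "carry_out", "payload": {"commands": [[[0, 0, 0.05, 0], [0, 0, 0, 0], [0, 0, 0, 0]]]}}

```text
t: 6.22
tool_pos: [0.6417, 0.1093, 0.0578]
orientation: [-0.098, 3.14, -0.0]
force: [-3.3, 0.3, 6.3]
opening: 0.0005
```

{"api": "carry_out", "payload": {"commands": [[[0, 0, -0.5, 0], [0, 0, -1.0, 0], [0, 0, -2.0, 0], [0, 0, -2.0, 0], [1.5, 0, -0.5, 0], [3.0, 0, 0, 0], [3.0, 0, 0, 0], [3.0, 0, 0, 0], [3.0, 0, 0, 0], [3.0, 0, 0, 0], [3.2, 0, 0, 0], [0, 0, 0, 0], [0, 0, 0, 0]]], "claw": 2.5}}

```text
t: 7.3
tool_pos: [0.4439, 0.0971, 0.1175]
orientation: [-0.098, 3.139, 0.0]
force: [1.3, -0.4, 0.2]
opening: 0.0248
```

```bash
python3 - <<'E'
from h import *
np.set_printoptions(precision=4,suppress=True)
b=robot.read_camera("scene")[150:330,215:395,::-1]
cv2.imwrite("pics/scene4.png",cv2.resize(b,(600,600),interpolation=cv2.INTER_CUBIC))
t=robot.read_camera("top")[135:315,290:380,::-1]
cv2.imwrite("pics/top4.png",cv2.resize(t[85:],None,fx=7,fy=6,interpolation=cv2.INTER_CUBIC))
s=robot.read_state();print(s["tool_pos"],s["force"],s["opening"])
E
```

```text
[0.4463 0.0972 0.1184] [ 0.0923  0.0411 -0.0754] 0.02486335193634261
```

View pics/scene4.png

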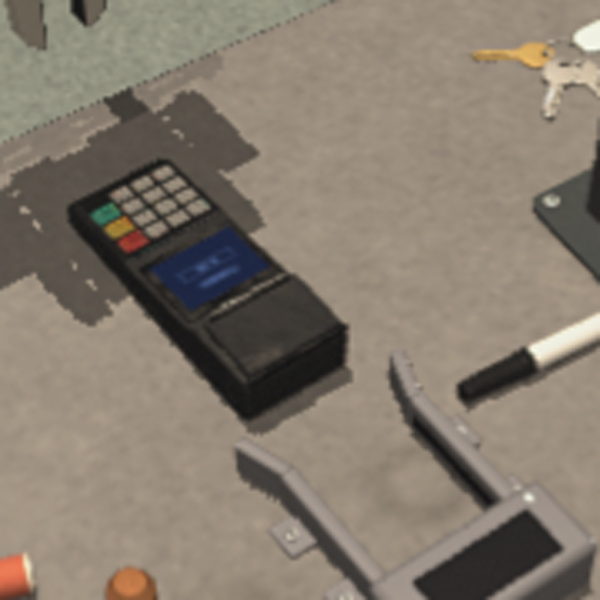

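View pics/top4.png

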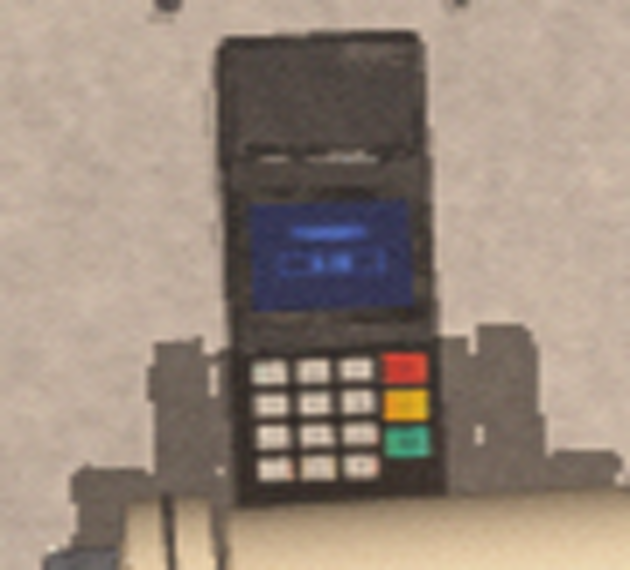

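The hatch now lies flat and the terminal hasn't moved: key end at crop (70,210)-(165,160), hatch end at (250,415)-(348,328). I'll check my pose estimates with an overlay.

```bash
cat >ov.py <<'E'
from h import *
def tf(P,o,yaw): 
    c,s=np.cos(yaw),np.sin(yaw);P=np.array(P,float);return np.c_[o[0]+c*P[:,0]-s*P[:,1],o[1]+s*P[:,0]+c*P[:,1],P[:,2]]
def overlay(n,img,term,dock,crop,f):
    u0,v0,w,h=crop
    o=cv2.resize(img[v0:v0+h,u0:u0+w,::-1],None,fx=f,fy=f,interpolation=cv2.INTER_CUBIC)
    def pl(P,po,col):
        q=(w2px(n,tf(P,po[:2],po[2]))-[u0-.5,v0-.5])*f-.5
        cv2.polylines(o,[np.round(q*16).astype(np.int32)],False,col,1,cv2.LINE_AA,4)
    pl([(94,35,2),(94,-35,2),(-94,-35,2),(-94,-35,31),(-94,35,31),(-94,35,2)]/np.array(1e3),term,(0,255,0))
    pl([(-94,35,31),(40,35,45),(94,35,41),(94,-35,41),(40,-35,45),(-94,-35,31)]/np.array(1e3),term,(0,255,255))
    pl([(-20,47.5,26),(9,37.5,26),(94,37.5,26)]/np.array(1e3),dock,(255,255,0))
    pl([(-20,-47.5,26),(9,-37.5,26),(94,-37.5,26)]/np.array(1e3),dock,(255,255,0))
    pl([(94,-53,40),(94,53,40)]/np.array(1e3),dock,(255,0,255))
    return o
E
python3 - <<'E'
from ov import *
T=(.5853,.1063,np.radians(3.8));D=(.717,.1155,np.radians(3.4))
a=overlay("scene",robot.read_camera("scene"),T,D,(230,190,170,170),3.5)
b=overlay("top",cv2.imread("pics/top0.png")[:,:,::-1],T,D,(285,140,100,175),3.4)
h=max(len(a),len(b));c=np.zeros((h,a.shape[1]+b.shape[1],3),np.uint8);c[:len(a),:a.shape[1]]=a;c[:len(b),a.shape[1]:]=b;print(c.shape)
cv2.imwrite("pics/ov5.png",c[:600,:])
E
```

```text
(595, 935, 3)
```

View pics/ov5.png

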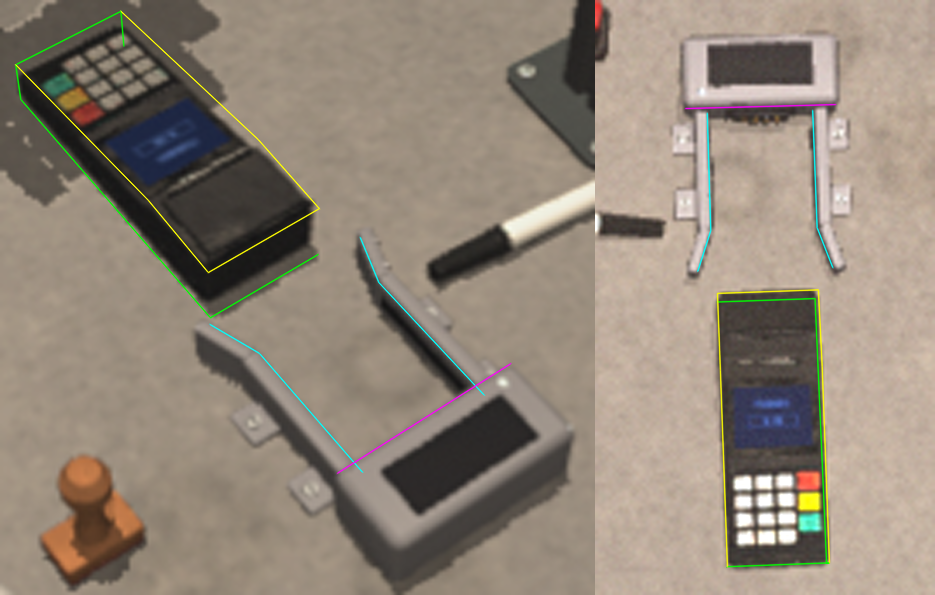

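{"api": "carry_out", "payload": {"commands": [[[0, 0, 2.5, 0], [0, 0, 2.5, 0], [0, 0, 2.0, 0], [0, 0, 1.5, 0], [0, 0, 0.6, 0], [0, 0, 0.5, 0], [0, 0, 0, 0], [-0.5, 0, 0, 0], [-0.7, 0, 0, 0], [-0.7, 0, 0, 0], [-0.5, 0, 0, 0], [-0.3, 0, 0, 0], [-0.3, 0, 0, 0], [0, 0, 0, 0]]]}}

```text
t: 8.62
tool_pos: [0.4756, 0.0989, 0.0214]
orientation: [-0.098, 3.14, 0.0]
force: [0.2, 0.1, -0.8]
opening: 0.0251
```

Now push slowly: about 8 mm to contact, then part-way.

{"api": "carry_out", "payload": {"commands": [[[-0.2, 0, 0, 0], [-0.2, 0, 0, 0], [-0.2, 0, 0, 0], [-0.2, 0, 0, 0], [-0.2, 0, 0, 0], [-0.2, 0, 0, 0], [-0.2, 0, 0, 0], [-0.3, 0, 0, 0], [-0.3, 0, 0, 0], [-0.3, 0, 0, 0], [-0.3, 0, 0, 0], [-0.3, 0, 0, 0], [-0.3, 0, 0, 0], [-0.3, 0, 0, 0], [-0.3, 0, 0, 0], [-0.3, 0, 0, 0], [-0.3, 0, 0, 0], [-0.3, 0, 0, 0]]]}}

```text
t: 10.12
tool_pos: [0.5221, 0.1019, 0.0211]
orientation: [-0.098, 3.14, 0.0]
force: [-2.1, -0.5, -1.7]
opening: 0.0254
```

```bash
python3 - <<'E'
from h import *
b=robot.read_camera("scene")[180:360,225:405,::-1]
cv2.imwrite("pics/scene6.png",cv2.resize(b,(600,600),interpolation=cv2.INTER_CUBIC))
t=robot.read_camera("top")[135:315,270:400,::-1]
cv2.imwrite("pics/top6.png",cv2.resize(t[:120],None,fx=5,fy=5,interpolation=cv2.INTER_CUBIC))
s=robot.read_state();print(s["tool_pos"],s["force"],s["opening"])
E
```

```text
[0.52258079 0.10189756 0.02134247] [ 0.18325236 -0.23629253 -0.47037469] 0.025269276920411806
```

View pics/scene6.png

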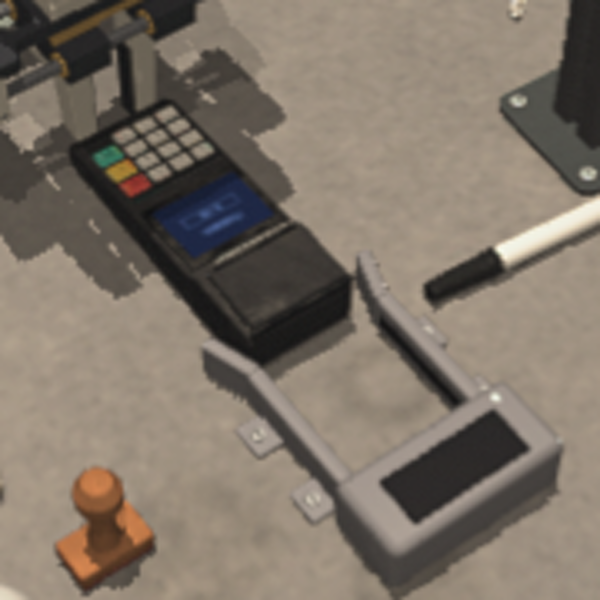

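View pics/top6.png

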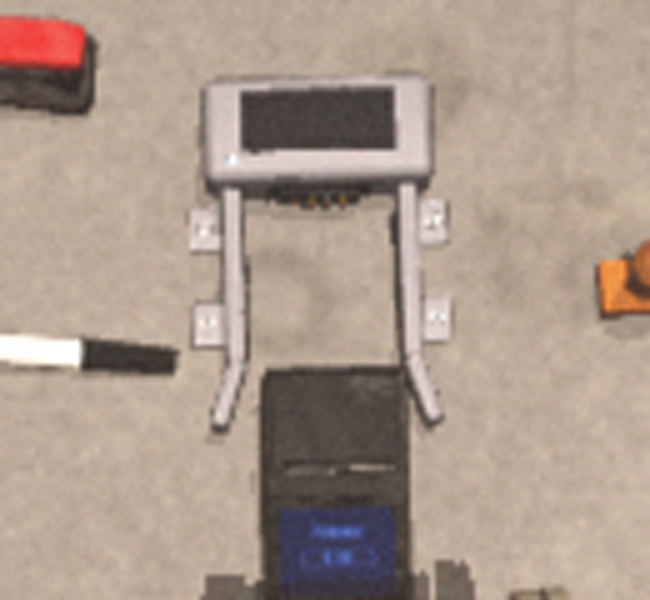

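```bash
python3 - <<'E'
from ov import *
np.set_printoptions(precision=4,suppress=True)
t=robot.read_camera("top"); 
b=cv2.resize(t[160:260,300:370,::-1],None,fx=8,fy=6,interpolation=cv2.INTER_CUBIC)
cv2.imwrite("pics/top7.png",b)
T=(.5853+.0383,.1063+.0024,np.radians(3.8));D=(.717,.1155,np.radians(3.4))
cv2.imwrite("pics/ov7.png",overlay("top",t,T,D,(300,155,70,110),5.4))
E
```

```text
(no output)
```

View pics/top7.png

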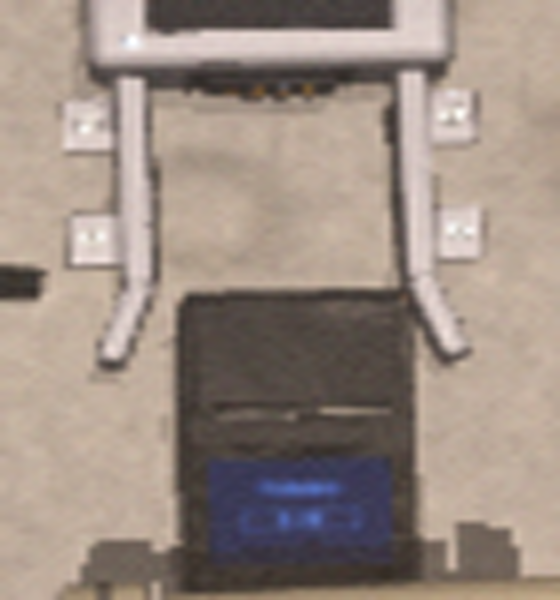

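View pics/ov7.png

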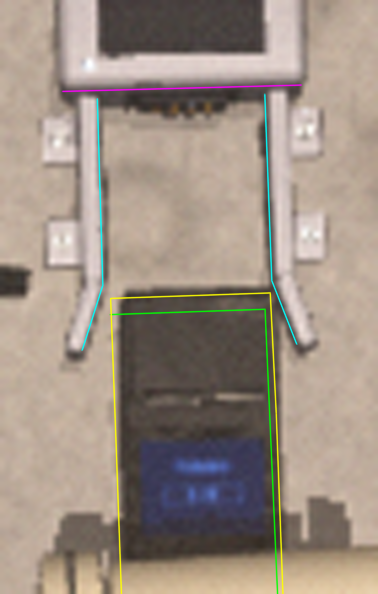

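```bash
python3 - <<'E'
from h import *
np.set_printoptions(precision=4,suppress=True)
im=lambda P:[(300+(x+.5)/8-.5,160+(y+.5)/6-.5) for x,y in P]
T=px2w("top",im([(179,297),(409,291),(182,570),(417,570)]),[.042,.042,.038,.038]);print(T)
for a,b in((0,2),(1,3)):
  d=T[a]-T[b];print(np.degrees(np.arctan2(d[1],d[0])))
d=T[0]-T[1];print(np.degrees(np.arctan2(-d[0],d[1])))
f=(T[0]+T[1])/2
c,s=np.cos(np.radians(3.4)),np.sin(np.radians(3.4));e=f[:2]-[.717,.1155];print(f,c*e[0]+s*e[1],-s*e[0]+c*e[1])
E
```

```text
[[0.7167 0.1453 0.042 ]
 [0.7212 0.0774 0.042 ]
 [0.6091 0.1412 0.038 ]
 [0.6112 0.0723 0.038 ]]
2.169327067330342
2.630444196591112
3.8172923877153915
[0.7189 0.1113 0.042 ] 0.0016868109559109445 -0.004264622669700188
```

The top view shows the terminal's front edge at the mouth, about 4 mm right of the bay centre and turned slightly to the right. I'll turn the tool left by 2° so that the right finger leads, push on a little and look.

{"api": "carry_out", "payload": {"commands": [[[0, 0, 0, -1], [0, 0, 0, -1], [-0.2, 0, 0, 0], [-0.2, 0, 0, 0], [-0.2, 0, 0, 0], [-0.2, 0, 0, 0], [-0.2, 0, 0, 0]]]}}

```text
t: 10.85
tool_pos: [0.531, 0.1026, 0.0212]
orientation: [0.153, -3.136, 0.0]
force: [-6.7, -1.4, 5.6]
opening: 0.0247
```

```bash
python3 - <<'E'
from ov import *
t=robot.read_camera("top"); 
b=cv2.resize(t[160:260,300:370,::-1],None,fx=8,fy=6,interpolation=cv2.INTER_CUBIC)
cv2.imwrite("pics/top8.png",b)
b=robot.read_camera("scene")[180:360,225:405,::-1]
cv2.imwrite("pics/scene8.png",cv2.resize(b,(600,600),interpolation=cv2.INTER_CUBIC))
s=robot.read_state();print(s["tool_pos"],s["force"],s["opening"])
E
```

```text
[0.53145722 0.10269177 0.02125725] [-5.26818969 -1.5373935   3.5409732 ] 0.025086900413377244
```

View pics/top8.png

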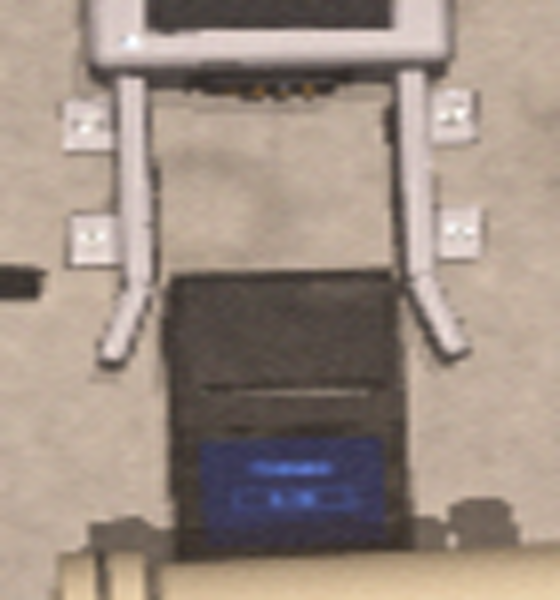

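View pics/scene8.png

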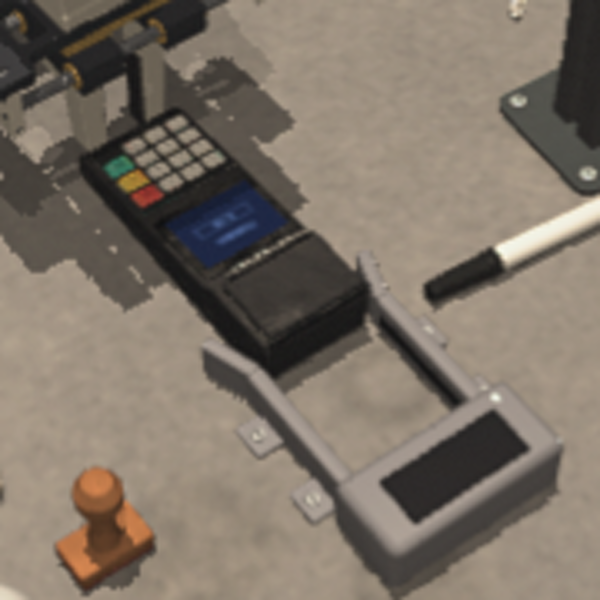

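Front edge is now centred between the arms: 170–390 in the crop, against arms at 155–400. I'll turn most of the way back and push on.

{"api": "carry_out", "payload": {"commands": [[[-0.2, 0, 0, 0.5], [-0.2, 0, 0, 0.5], [-0.2, 0, 0, 0.5], [-0.2, 0, 0, 0], [-0.2, 0, 0, 0], [-0.2, 0, 0, 0], [-0.2, 0, 0, 0], [-0.2, 0, 0, 0], [-0.2, 0, 0, 0], [-0.2, 0, 0, 0]]]}}

```text
t: 11.78
tool_pos: [0.5519, 0.1043, 0.0211]
orientation: [-0.111, 3.14, -0.0]
force: [-2.5, -0.0, -0.2]
opening: 0.025
```

```bash
python3 - <<'E'
from ov import *
t=robot.read_camera("top"); 
b=cv2.resize(t[160:260,300:370,::-1],None,fx=8,fy=6,interpolation=cv2.INTER_CUBIC)
cv2.imwrite("pics/top9.png",b)
s=robot.read_state();print(s["tool_pos"],s["force"],s["opening"])
E
```

```text
[0.5523223  0.10434156 0.02116624] [-2.62528    -0.49172851 -0.4149593 ] 0.025059198818215077
```

View pics/top9.png

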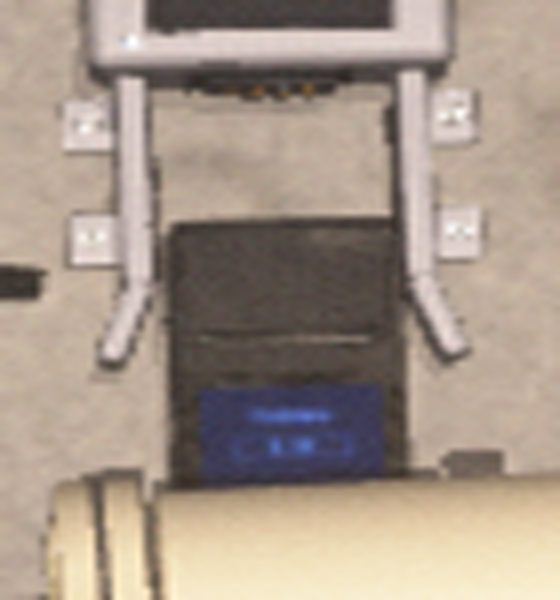

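{"api": "carry_out", "payload": {"commands": [[[-0.25, 0, 0, 0], [-0.25, 0, 0, 0], [-0.25, 0, 0, 0], [-0.25, 0, 0, 0], [-0.25, 0, 0, 0], [-0.25, 0, 0, 0], [-0.25, 0, 0, 0], [-0.25, 0, 0, 0], [-0.25, 0, 0, 0], [-0.25, 0, 0, 0]]]}}

```text
t: 12.67
tool_pos: [0.5769, 0.1061, 0.0211]
orientation: [0.111, -3.14, -0.0]
force: [-2.6, -0.6, -0.2]
opening: 0.0251
```

{"api": "carry_out", "payload": {"commands": [[[-0.25, 0, 0, 0], [-0.25, 0, 0, 0], [-0.25, 0, 0, 0], [-0.25, 0, 0, 0], [-0.25, 0, 0, 0], [-0.25, 0, 0, 0], [-0.25, 0, 0, 0], [0, 0, 0, 0]]]}}

```text
t: 13.33
tool_pos: [0.5948, 0.1074, 0.0212]
orientation: [-0.111, 3.139, 0.0]
force: [-0.9, -0.1, -0.0]
opening: 0.0249
```

```bash
python3 - <<'E'
from ov import *
b=robot.read_camera("scene")[180:360,225:405,::-1]
cv2.imwrite("pics/scene10.png",cv2.resize(b,(600,600),interpolation=cv2.INTER_CUBIC))
s=robot.read_state();print(s["tool_pos"],s["force"],s["opening"])
E
```

```text
[0.59470059 0.10738512 0.02123717] [-0.30282995 -0.06857606  0.34343249] 0.02523890936158338
```

View pics/scene10.png

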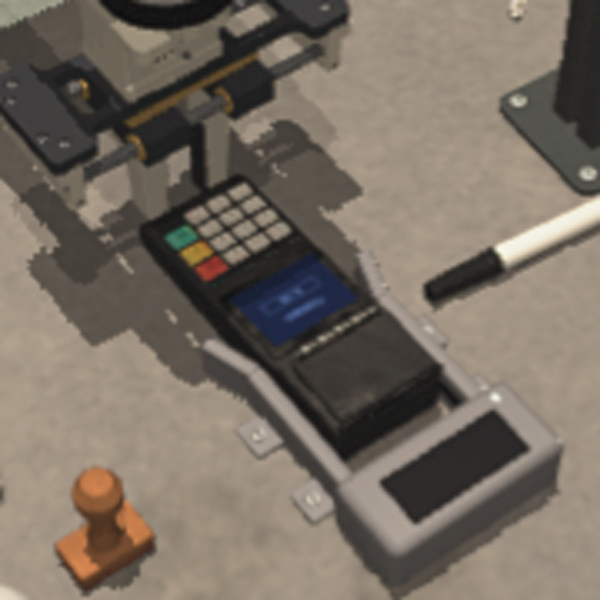

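Straight in the bay, with about 20 mm left to the stop. I'll go on more slowly.

{"api": "carry_out", "payload": {"commands": [[[-0.2, 0, 0, 0], [-0.2, 0, 0, 0], [-0.2, 0, 0, 0], [-0.2, 0, 0, 0], [-0.2, 0, 0, 0], [-0.1, 0, 0, 0], [-0.1, 0, 0, 0], [-0.1, 0, 0, 0]]]}}

```text
t: 14.05
tool_pos: [0.607, 0.1083, 0.0211]
orientation: [0.111, -3.139, 0.0]
force: [-4.3, -0.7, 1.9]
opening: 0.0252
```

{"api": "carry_out", "payload": {"commands": [[[-0.1, 0, 0, 0], [-0.1, 0, 0, 0], [-0.1, 0, 0, 0], [-0.1, 0, 0, 0]]]}}

```text
t: 14.38
tool_pos: [0.6111, 0.1086, 0.0212]
orientation: [0.112, -3.14, 0.0]
force: [-4.5, -0.2, 2.4]
opening: 0.0249
```

{"api": "carry_out", "payload": {"commands": [[[-0.1, 0, 0, 0], [-0.1, 0, 0, 0], [0, 0, 0, 0]]]}}

```text
t: 14.63
tool_pos: [0.6132, 0.1087, 0.0212]
orientation: [-0.111, 3.139, 0.0]
force: [-3.7, -0.1, 2.2]
opening: 0.025
```

{"api": "carry_out", "payload": {"commands": [[[-0.1, 0, 0, 0], [-0.1, 0, 0, 0], [0, 0, 0, 0]]]}}

```text
t: 14.88
tool_pos: [0.6151, 0.1088, 0.0212]
orientation: [0.112, -3.14, 0.0]
force: [-3.7, 0.0, 2.2]
opening: 0.0251
```

```bash
python3 - <<'E'
from ov import *
b=robot.read_camera("scene")[230:350,265:405,::-1]
cv2.imwrite("pics/scene11.png",cv2.resize(b,None,fx=5,fy=5,interpolation=cv2.INTER_CUBIC))
s=robot.read_state();print(s["tool_pos"],s["force"],s["opening"])
E
```

```text
[0.61510989 0.10883921 0.02116484] [-3.81793071 -0.51564877  3.97430114] 0.024991721169677603
```

View pics/scene11.png

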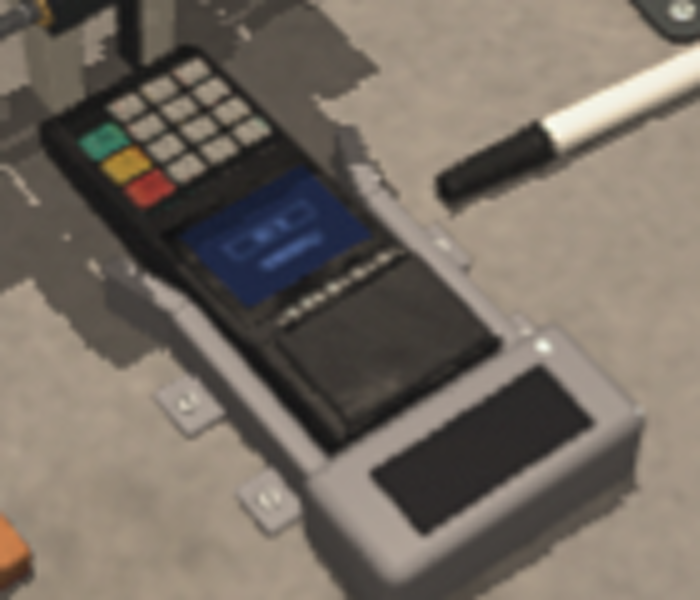

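{"api": "carry_out", "payload": {"commands": [[[-0.1, 0, 0, 0], [0, 0, 0, 0], [0, 0, 0, 0]]]}}

```text
t: 15.18
tool_pos: [0.6154, 0.1089, 0.0211]
orientation: [0.112, -3.138, 0.0]
force: [-7.6, -1.3, 5.2]
opening: 0.025
```

{"api": "carry_out", "payload": {"commands": [[[-0.1, 0, 0, 0], [0, 0, 0, 0], [0, 0, 0, 0]]]}}

```text
t: 15.43
tool_pos: [0.6155, 0.1089, 0.021]
orientation: [0.111, -3.136, 0.0]
force: [-12.3, -1.6, 10.0]
opening: 0.025
```

It's stopped: the force has risen to 12 N with no further movement, at the predicted position. I'll back off and check.

{"api": "carry_out", "payload": {"commands": [[[0.2, 0, 0, 0], [0.3, 0, 0, 0], [1.0, 0, 0, 0], [2.0, 0, 0, 0], [2.0, 0, -1.0, 0], [1.5, 0, -2.0, 0], [1.5, 0, -3.0, 0], [1.5, 0, -3.0, 0], [2.0, 0, -3.0, 0], [2.5, 0, -2.0, 0], [0, 0, 0, 0], [0, 0, 0, 0]]]}}

```text
t: 16.43
tool_pos: [0.4738, 0.0989, 0.1632]
orientation: [-0.111, 3.133, 0.001]
force: [-0.4, 0.1, 0.5]
opening: 0.0252
```

```bash
python3 - <<'E'
from ov import *
b=robot.read_camera("scene")[230:350,265:405,::-1]
cv2.imwrite("pics/scene12.png",cv2.resize(b,None,fx=5,fy=5,interpolation=cv2.INTER_CUBIC))
t=robot.read_camera("top")
cv2.imwrite("pics/top12.png",cv2.resize(t[145:260,290:380,::-1],None,fx=8,fy=5,interpolation=cv2.INTER_CUBIC))
cv2.imwrite("pics/top12f.png",t[:,:,::-1])
D=(.717,.1155,np.radians(3.4))
cv2.imwrite("pics/ov12.png",overlay("top",t,D,D,(295,145,80,115),5))
s=robot.read_state();print(s["tool_pos"],s["force"],s["opening"])
E
```

```text
[0.47282014 0.09867142 0.16050297] [ 1.05443368 -0.31745618 -1.01239756] 0.025152304021594168
```

View pics/scene12.png

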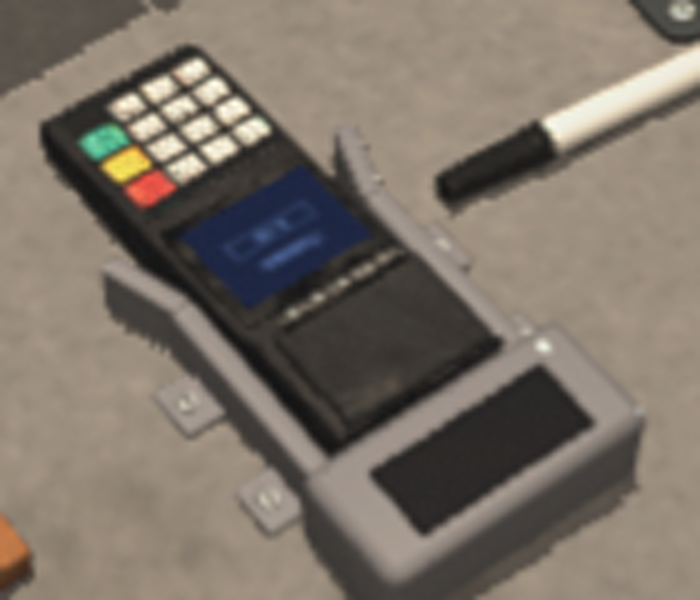

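View pics/top12.png

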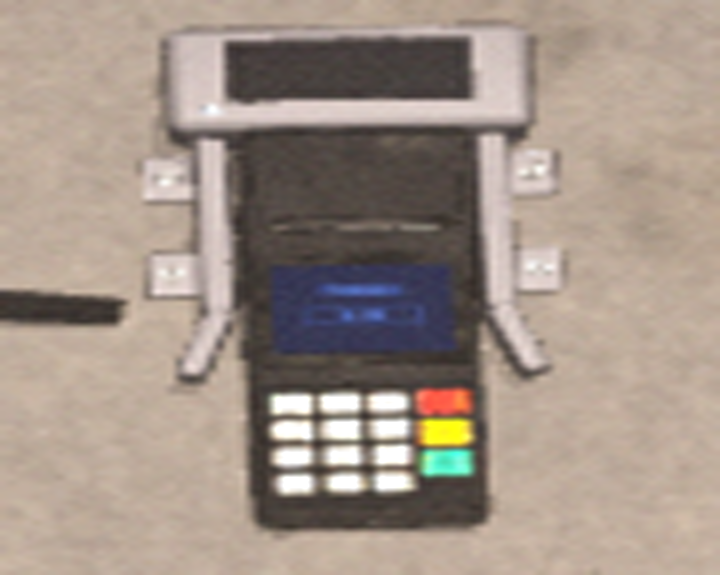

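View pics/ov12.png

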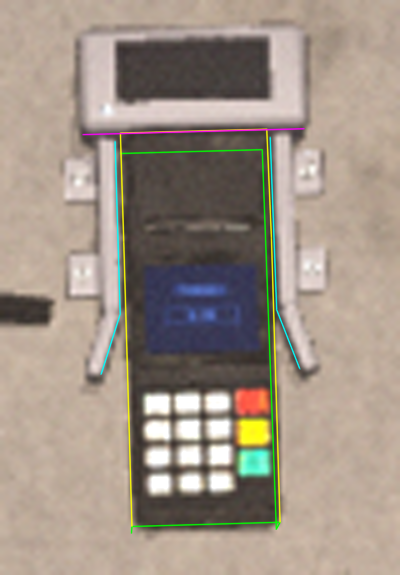

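View pics/top12f.png

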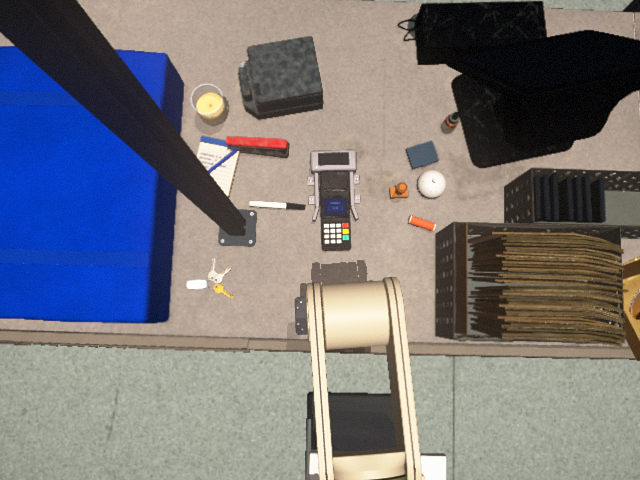

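The terminal sits between the arms against the housing, and its key end matches the home overlay to within about 1 px. The hatch is flush and the bystanders haven't moved. Handing in.

```bash
python3 -c "
from plant import robot
print(robot.close_job(), robot.read_state()['t'])"
```

```text
the job is handed in; nothing more can be done
the job is handed in; nothing more can be done
```

I pressed the paper hatch shut and pushed the terminal into the dock until it stopped against the back stop, then handed the job in at about 17 s. No verdict was reported, so this rests on my own checks.

- **Hatch:** I pressed it with the closed fingertips until it would go no further, at about 6 N. It looks flat in the last pictures.
- **Push:** I used two fingers on the key end. At the mouth of the dock the terminal had drifted about 4 mm to the right and turned slightly, so I corrected that with a small turn of the tool.
- **Home position:** The terminal stopped where I had predicted, with the force rising to about 12 N. In the last top view its key end is within about 1 px (roughly 2 mm) of my home outline. It looks straight and centred between the arms.
- **Bystanders:** By eye they are unmoved in the last top view.
- **Disagreements:** Early on, the scene camera put the terminal and dock a few mm away from where the top camera did. I relied on the top view. At the dock mouth the terminal's side and front edges also gave turn angles about 1.5° apart. The hatch angle was judged only by force and appearance, not measured.

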